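# Knock a bracket out of its die

### The job

The small cast corner bracket is still sunk in the cavity of the die. Push the wedge slide by its red plate until it is wedged fully home, so that the ejector lifts the bracket up out of the cavity; then slide the bracket across the die face onto the aluminium outfeed shelf beside it. Leave it standing upright and wholly on the shelf, with the wedge still home, do not knock the bracket over, and leave the other things on the bench alone.

Things in the scene. Friction and masses are not known exactly. Their poses are not given: they have to be found in the camera images.
- die_set: the die set, screwed to the bench. Origin: on the bench under the cavity's centre; x = direction in which the wedge is pushed home (roughly away from the robot), y to its left, z up. Dark die plate 84x84 mm centred on the origin on blue side walls, flat top face at z = 110.5 mm. Grey base plate 12 mm thick, x -145 to 85, y -58 to 58 mm. Outfeed shelf on its -y side
- cavity (a point): centre of the mouth of the square die cavity, 40x40 mm, in the die face: (0, 0, 110.5) mm in the die set's frame. The cavity's floor is the ejector plate, 38x38 mm, 36.5 mm below the face while the wedge is out
- outfeed (a point): centre of the upper surface of the outfeed shelf, (0, -87, 109.5) mm in the die set's frame. Bright aluminium sheet, 1 mm below the die face, from y = -42 (where it meets the die plate, no rim) to y = -132 mm, 84 mm wide in x; rims 3 mm thick on its three outer sides stand 7 mm above it
- wedge_slide (a joint): travel of the steel wedge slide along the die set's +x in its dovetail ways: 0 = drawn out (the start), 0.075 m = home, stopped solid. It needs about 6 N to move, does not spring back and holds the ejector where it is. The ejector plate rises in proportion, 37 mm over the 75 mm, and ends 0.5 mm above the die face
- push_plate (a point): point on the front face (to the die set's -x) of the wedge's upright red push plate, 85 mm above the bench. The plate is 10 mm thick, 44 mm wide in y and reaches from 14 to 106 mm above the bench. Drawn out, this face is at x = -155 mm in the die set's frame; home, at x = -80 mm, with 28 mm between the plate's back and the die plate
- bracket: light grey cast corner bracket in the cavity, 36x36x36 mm, about 55 g: 5 mm base, upright wall on its +x side, triangular ribs on its +y and -y sides. Origin: centre of its underside; axes as the die set's at the start, 2 mm play all round. At the start its top is level with the die face, so it cannot be gripped round the outside; raised, it stands at face level
- caliper: steel caliper lying flat, 215 mm long. Leave alone
- finished_bracket: a larger loose corner bracket, 42 mm, standing on the bench at the left; not part of the job. Leave alone
- hex_key: black L-shaped hex key, 101x35x6 mm. Leave alone
- offcut: short piece of T-slot aluminium profile, 40x85x40 mm. Leave alone
- marker: red and white marker pen, 137 mm long. Leave alone

How it is judged:
On the way:
1. the wedge is home (within 3 mm) and the bracket stands raised on the ejector over the cavity (value of joint wedge_slide above 0.072 m and x of bracket in the frame of die_set between -0.015 and 0.015 m and y of bracket in the frame of die_set between -0.015 and 0.015 m and z of bracket in the frame of die_set between 0.107 and 0.116 m and angle between bracket's own z axis and vertical below 0.15 rad), for 0.2 s.
At the end, for the whole second after the job is handed in: The bracket stands upright (within 0.1 rad) and at rest on the outfeed shelf, inside its rims and wholly off the die plate (origin 58 to 116 mm to the die set's -y side, within 24 mm of the shelf's middle line), and the wedge slide is still home (joint over 70 of 75 mm) (value of joint wedge_slide above 0.07 m and x of bracket in the frame of die_set between -0.024 and 0.024 m and y of bracket in the frame of die_set between -0.116 and -0.058 m and z of bracket in the frame of die_set between 0.106 and 0.114 m and angle between bracket's own z axis and vertical below 0.1 rad and linear speed of bracket below 0.01 m/s); the robot touches nothing.
It fails at once if the bracket is knocked over (tilted more than 0.7 rad) (angle between bracket's own z axis and vertical above 0.7 rad).
It fails at once if another thing on the bench is moved by more than 30 mm (distance of any of caliper, finished_bracket, hex_key, offcut, marker from where it was at the start of the episode above 0.03 m).
It also fails if it takes over 43 s, if anything falls off the work surface, if the arm or the gripper's body presses on something with over 40 N, if the wrist force passes 120 N, or if a joint passes its speed limit or range.

### The arm

A 6-joint arm with a two-finger parallel gripper is mounted at the origin on a cart in front of the work surface, level with it; the furniture and walls round the work are solid. World frame = base frame: x ahead of the robot, y to its left, z up, the work surface at z = 0. Lengths are in m, angles in rad, forces in N, time in s.
With the tool pointing down it reaches from about 0.275 to 0.875 m from the base axis. Payload 12.5 kg.
Tool frame: the origin (TCP) lies on the centre line of the jaws, within the pads' length; the fingertips stand r.finger_overhang ahead of it and the grasp point (between the pads) lies 3 mm ahead of it (r.finger_overhang is the distance from the TCP to the fingertips, in m); z points along the fingers, y is the direction in which the jaws open and shut (so a half turn about z gives the same grasp; the last joint's range is limited). The gripper opens to 85 mm and grips with 20 to 120 N. Pads are 22 mm wide; open, the fingers measure 114 mm over their backs; the gripper's body (76 mm by 85 mm) begins 54 mm behind the grasp point. The pads swing forward as they close: fully open they stand 13 mm farther back than shut.
Start: joints at [-1.392, 0.351, 1.652, -0, 1.139, -0.085], TCP at [0.143, -0.531, 0.253] pointing down, gripper open.
Joint ranges: [-2.75, 2.75], [-0.79, 2.1], [0.01, 2.65], [-1.57, 4.71], [0.07, 3.14], [-2.87, 2.87]. Speed limits (rad/s): [2.22, 2.22, 2.79, 3.14, 3.14, 3.14].

### API

Orientations are given as a unit quaternion [x, y, z, w].
In Python, from cell import r, optics gives the robot as it stands. The module is installed in compiled form; this text tells all that it offers. Calls block until the motion is done:
- r.move_to(position, orientation): joint-space move of the TCP to a pose.
- r.move_linear(position, rot=None, vel=0.15): straight line of the TCP; rot=None keeps the orientation; vel is the mean speed in m/s.
- r.set_joints(angles): joint-space move.
- r.set_gripper(opening, squeeze=None): opening from 0.0 (shut) to 1.0 (fully open); squeeze is the grip in N (None keeps the last); returns when the fingers have stopped.
- r.sleep(seconds).
- r.inverse_kinematics(position, orientation): joint angles nearest the present ones, or None.
- optics.get_image(name): name is "scene" or "top"; returns a dict with "pixels" (480x640x3 uint8, red, green, blue), "depth" (480x640 float32, m along the optical axis (not along the pixel's ray), 0 where there is no reading), "fx", "fy", "cx", "cy" (pixels), "D" ([k1, k2, p1, p2, k3] as OpenCV has them; the pictures are not rectified), "camera_from_world" (4x4, takes a point from world to camera coordinates). Camera axes: x right, y down, z forward; pixel columns grow to the right and rows downward; lengths in m; the calibration is good to about 2 mm. A picture is of the moment at which its call begins.
A pose or a line that the arm cannot do raises r.PlanningError and nothing moves.
- r.hand_in(): hands the job in, once; it reports no verdict.
Readings, each from a call of its own:
- r.current_t(): time.
- r.current_q(): joint angles.
- r.current_qvel(): joint speeds.
- r.current_effort(): joint torques, N m.
- r.current_tool_pos(): TCP position.
- r.current_ee_rot(): TCP orientation.
- r.current_contact_force(): force on the tool from outside, world axes, zero at the start.
- r.current_torque(): the same for the moment, N m.
- r.current_opening(): opening from 0.0 (shut) to 1.0 (fully open).
Only numpy, scipy, OpenCV 4.12 (cv2) and the standard library are available. Lean on these libraries where they do the work, as an engineer would, in place of code of your own. Each camera call takes 0.05 s, during which the arm holds its last target. There are 200 camera calls.

## Working session

There is one attempt and no reset: what is moved stays moved. The work goes in short steps, each a Python script; the robot and the scene stay as the last script left them, time stands still between calls to the robot, and variables do not carry over. Pictures are saved under pics/ and viewed, about 8 in all and at most 12, crops included, and the job is handed in when it is done.

```bash
mkdir -p pics; cat > h.py <<'E'
import numpy as np, cv2
from cell import r, optics
def snap(n, f=None):
    im=optics.get_image(n)
    if f: cv2.imwrite('pics/'+f, im['pixels'][:,:,::-1])
    return im
def K(im): return np.array([[im['fx'],0,im['cx']],[0,im['fy'],im['cy']],[0,0,1.]])
def cloud(im):
    h,w=im['depth'].shape
    u,v=np.meshgrid(np.arange(w),np.arange(h))
    p=cv2.undistortPoints(np.stack([u,v],-1).reshape(-1,1,2).astype(np.float64),K(im),np.array(im['D'])).reshape(h,w,2)
    d=im['depth'][...,None].astype(float)
    c=np.concatenate([p*d,d],-1)
    T=np.linalg.inv(im['camera_from_world'])
    return c@T[:3,:3].T+T[:3,3]
def onplane(im,uv,z):
    p=cv2.undistortPoints(np.array(uv,float).reshape(-1,1,2),K(im),np.array(im['D'])).reshape(-1,2)
    T=np.linalg.inv(im['camera_from_world'])
    d=np.c_[p,np.ones(len(p))]@T[:3,:3].T; o=T[:3,3]
    return o+d*((z-o[2])/d[:,2:])
E
python3 - <<'E'
from h import *
for n in('scene','top'):
    im=snap(n,n+'0.png'); T=np.linalg.inv(im['camera_from_world']); print(n,im['fx'],T[:3,3].round(3),T[:3,2].round(2),(im['depth']>0).mean())
    np.savez(n+'0.npz',cloud=cloud(im),px=im['pixels'])
print(r.current_t(),r.finger_overhang,r.current_ee_rot(),r.current_contact_force())
E
```

```text
scene 502.4056968579116 [-0.416  0.758  0.861] [ 0.72 -0.41 -0.56] 0.996044921875
top 506.9639319103514 [0.39  0.225 1.196] [ 0.14 -0.03 -0.99] 0.9962923177083334
0.1 0.022 [ 9.91314951e-01  1.31508197e-01 -2.39298239e-05 -5.10350282e-04] [ 0.56611841 -0.69802077 -0.37098859]
```

View pics/scene0.png

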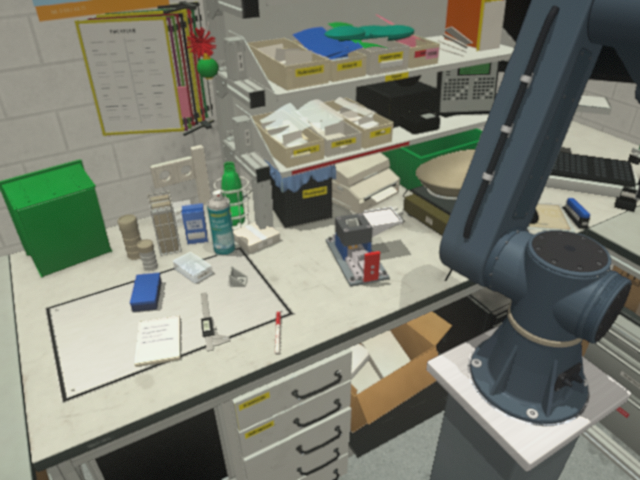

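View pics/top0.png

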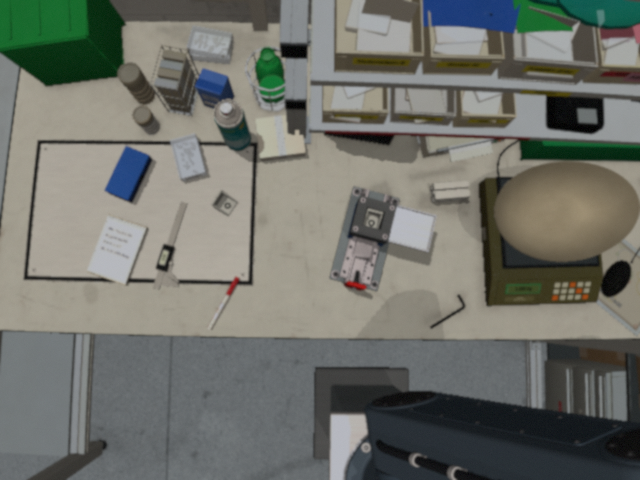

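The top view shows the die plate at about (372,217), the red plate at (355,285) and the shelf at (412,229). The caliper, marker and large bracket are well to the left, and the hex key is at (450,312). Next I'll get the die pose from the cloud and the masks.

```bash
python3 - <<'E'
from h import *
d=np.load('top0.npz');c=d['cloud'];px=d['px'].astype(int)
win=np.zeros(c.shape[:2],bool);win[175:300,320:450]=1
im=snap('top')
def rect(m,name,z):
    m=cv2.morphologyEx(m.astype(np.uint8),cv2.MORPH_OPEN,np.ones((3,3)))
    k=max(cv2.findContours(m,0,1)[0],key=cv2.contourArea)
    P=onplane(im,k.reshape(-1,2),z)[:,:2].astype(np.float32)*1000
    R=cv2.minAreaRect(P); print(name,R,'zmed',np.median(c[m>0][:,2]).round(4)); return R
R,G,B=px[...,0],px[...,1],px[...,2]
Z=c[...,2]
top=win&(abs(Z-.110)<.012)
rect(top,'top all',.11)
rect(top&(R>170),'shelf',.1095)
rect(top&(R<130)&(abs(R-B)<30),'die',.1105)
red=win&(R>130)&(R-G>60)
print('red n',red.sum(), c[red].mean(0),c[red][:,2].max())
rt=red&(Z>.095); rect(rt,'redtop',.106)
rect(win&(Z>.006)&(Z<.14),'all base',.012)
# obstacles above 0.15 near
m=(Z>.14)&(c[...,0]>.3)&(abs(c[...,1])<.3); print('tall min x by y:')
for y in np.arange(-.3,.3,.1):
    q=c[m&(abs(c[...,1]-y-.05)<.05)]
    if len(q): i=q[:,0].argmin(); print(y.round(2),q[i].round(3))
cv2.imwrite('pics/crop.png',cv2.resize(im['pixels'][170:310,310:480,::-1],None,fx=4,fy=4,interpolation=2))
E
```

```text
top all ((576.3482666015625, 32.388954162597656), (176.93576049804688, 87.03630065917969), 77.01937103271484) zmed 0.1096
shelf ((566.8271484375, -6.412284851074219), (82.15751647949219, 73.80526733398438), 76.06484985351562) zmed 0.1092
die ((586.4048461914062, 77.05735778808594), (84.89572143554688, 86.98196411132812), 76.55697631835938) zmed 0.1101
red n 63 [0.44247259 0.1125806  0.1057282 ] 0.10973157290629998
redtop ((442.587646484375, 112.82353973388672), (39.21071243286133, 7.361036777496338), 75.66056823730469) zmed 0.1057
all base ((541.8416748046875, 38.18920135498047), (212.98768615722656, 240.6875457763672), 76.0257568359375) zmed 0.068
tall min x by y:
-0.3 [ 0.496 -0.285  0.166]
-0.2 [ 0.527 -0.199  0.175]
-0.1 [ 0.737 -0.044  0.231]
0.0 [0.738 0.091 0.227]
0.1 [0.738 0.166 0.227]
0.2 [0.39  0.225 1.196]
```

View pics/crop.png

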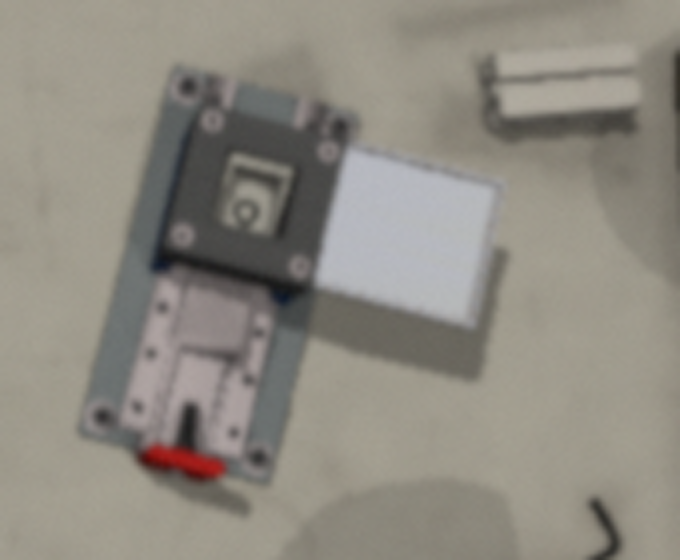

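Die origin is about (0.587, 0.077) with yaw about -14°. Checks: the plate-to-die distance comes out at 148 mm (150 expected), the heights are 0.110 and 0.109, and the shelf offset agrees. The crop shows the bracket in the cavity with its wall on the far (+x) side. Next I'll push the wedge with the fingers closed.

```bash
cat >> h.py <<'E'
A=np.radians(-14.0); O=np.array([.587,.077]); ex=np.array([np.cos(A),np.sin(A)]); ey=np.array([-np.sin(A),np.cos(A)])
def W(x,y,z): return np.r_[O+x*ex+y*ey, z]      # die -> world
Q=np.array([np.cos(A/2),np.sin(A/2),0,0])
def D(p): d=np.array(p)[:2]-O; return np.array([d@ex,d@ey,p[2]])
def F(): f=np.array(r.current_contact_force()); return np.array([f[:2]@ex,f[:2]@ey,f[2]])
E
python3 - <<'E'
from h import *
r.set_gripper(0.0,30)
r.move_to([.25,-.28,.30],Q)
r.move_to(W(-.195,0,.20),Q)
r.move_linear(W(-.195,0,.097),vel=.15)
f0=F(); print('t',r.current_t(),'f0',f0.round(1))
r.move_linear(W(-.102,0,.097),vel=.06)
print(D(r.current_tool_pos()).round(4),(F()-f0).round(1),r.current_t())
x=-.102
while x<-.075:
    x+=.0015; r.move_linear(W(x,0,.097),vel=.03)
    f=F()-f0
    print(round(x,4),D(r.current_tool_pos()).round(4)[0],f.round(1))
    if f[0]<-25: break
r.move_linear(W(x-.03,0,.097),vel=.15)
r.move_linear(W(x-.03,0,.21),vel=.2)
im=snap('top'); print(r.current_t())
cv2.imwrite('pics/push.png',cv2.resize(im['pixels'][170:310,310:480,::-1],None,fx=4,fy=4,interpolation=2))
s=snap('scene');cv2.imwrite('pics/pushs.png',cv2.resize(s['pixels'][190:300,300:440,::-1],None,fx=5,fy=5,interpolation=2))
E
```

```text
t 4.45 f0 [ 0.1  0.4 -0.3]
[-1.022e-01 -1.000e-04  9.680e-02] [-5.6  0.7  3.5] 6.15
-0.1005 -0.1008 [-4.9  0.7  3.6]
-0.099 -0.0993 [-6.   0.3  2.7]
-0.0975 -0.0978 [-5.5 -0.   2.6]
-0.096 -0.0964 [-5.5  1.   2. ]
-0.0945 -0.0949 [-5.1  0.5  2.7]
-0.093 -0.0934 [-5.6  0.4  3.7]
-0.0915 -0.0919 [-5.5  0.1  3.7]
-0.09 -0.0904 [-5.9  0.5  1.6]
-0.0885 -0.0895 [-9.6  0.6  5.9]
-0.087 -0.0895 [-18.3   1.2  11.5]
-0.0855 -0.0895 [-27.2   2.2  17.1]
10.0167
```

View pics/pushs.png

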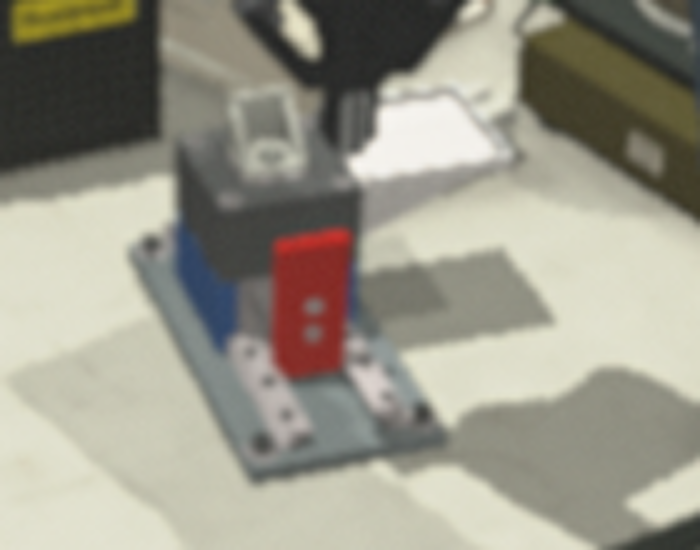

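The slide hit its hard stop (force jumped from 5.5 to 27 N with no motion). The crop shows the red plate at (312,300) close to the die and the bracket raised above the face at (265,135). Next I'll grip it lightly across the ribs, slide it to the shelf and set it down.

```bash
python3 - <<'E'
from h import *
r.move_linear(W(.003,0,.22),vel=.2)
r.set_gripper(.85,20)
r.move_linear(W(.003,0,.140),vel=.15)
f0=F()
r.set_gripper(0.0,20); print('opening',r.current_opening(),(F()-f0).round(1),r.current_t())
if r.current_opening()>.3:
    r.move_linear(W(.003,-.087,.140),vel=.05)
    print((F()-f0).round(1),D(r.current_tool_pos()).round(4))
    r.move_linear(W(.003,-.087,.1388),vel=.02)
    print((F()-f0).round(1),r.current_t())
im=snap('top'); s=snap('scene')
cv2.imwrite('pics/grip.png',cv2.resize(s['pixels'][190:300,300:440,::-1],None,fx=5,fy=5,interpolation=2))
E
```

```text
opening 0.41528318790542057 [-0.8  1.2  5.4] 12.5917
[ 0.1  1.  -0.8] [ 0.003  -0.0868  0.14  ]
[-1.1  0.5  6.1] 14.7333
```

View pics/grip.png

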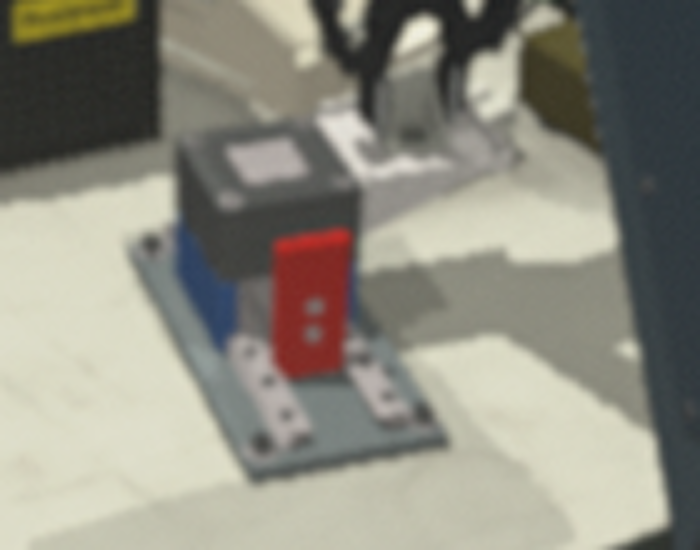

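The jaws read 35 mm on the bracket, which now sits between the fingers on the shelf at (410,120). The 6 N upward force on the tool agrees with shelf contact. Next I'll release, back off and check.

```bash
python3 - <<'E'
from h import *
r.set_gripper(.6); r.move_linear(W(.003,-.087,.23),vel=.12)
r.move_linear(W(-.20,-.087,.27),vel=.25)
im=snap('top'); c=cloud(im); s=snap('scene'); cs=cloud(s)
for n,q in(('top',c),('scene',cs)):
    p=q.reshape(-1,3); d=np.c_[(p[:,:2]-O)@ex,(p[:,:2]-O)@ey,p[:,2]]
    m=(abs(d[:,0])<.038)&(abs(d[:,1]+.087)<.04)&(d[:,2]>.1175)&(d[:,2]<.17); b=d[m]
    k=(abs(d[:,1])<.025)&(d[:,0]<-.05)&(d[:,0]>-.17)&(d[:,2]>.095)&(d[:,2]<.115)
    print(n,m.sum(),b.min(0).round(4),b.max(0).round(4),'plate',d[k].min(0).round(3),d[k].max(0).round(3))
a=cv2.resize(im['pixels'][170:310,310:480,::-1],(400,330),interpolation=2); b=cv2.resize(s['pixels'][190:300,300:440,::-1],(400,330),interpolation=2)
cv2.imwrite('pics/end.png',np.hstack([a,b])); print(r.current_t(),F().round(1))
E
```

```text
top 165 [-0.035  -0.1077  0.1175] [ 0.0199 -0.0682  0.1485] plate [-0.08  -0.021  0.095] [-0.069  0.022  0.112]
scene 160 [-0.0177 -0.1265  0.1175] [ 0.036  -0.051   0.1503] plate [-0.084 -0.02   0.095] [-0.07   0.024  0.109]
17.1167 [ 0.6 -1.4  0.2]
```

View pics/end.png

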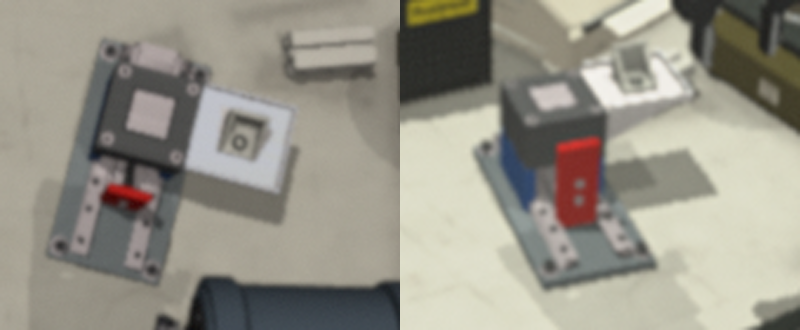

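The bracket stands upright mid-shelf: (243,135) in the left (top) view and (632,68) in the right (scene) view. The plate face is at about x = -80 mm, so the wedge is home, and the arm is clear.

```bash
python3 -c "
from h import *
r.hand_in(); print(r.current_t())"
```

```text
the job is handed in; nothing more can be done
the job is handed in; nothing more can be done
```

I pushed the wedge home, slid the raised bracket onto the outfeed shelf and handed the job in at about 17 s of robot time. `hand_in` reports no verdict, so success rests on my own checks below.

- **Wedge:** I pushed the red plate with closed fingers at about 5.5 N until it hit the hard stop, where the force rose to 27 N with no further motion. After release, the top depth image put its front face at x = -80 mm, which is the home position. The scene camera read -84 mm at its extreme, more than the 2 mm calibration allowance. I put that down to noisy depth at the plate's edges.
- **Bracket:** I gripped it across the ribs at 20 N (jaws read 35 mm on the 36 mm part), slid it 87 mm to the -y side, lowered it about 1 mm and let go. The final pictures show it upright near the middle of the shelf, at about y = -88 mm, with its top at 148 mm (145.5 mm expected). The depth boxes for its outline also picked up some stray pixels (rims and edge noise), so its sideways extents are only rough.
- **Other things:** the arm ended clear of the bracket and die, reading about 1.5 N of residual force. I kept its path away from the other things on the bench, but did not measure them again at the end.

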